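# Reload the blister sealing press

## Robot

A 7-joint arm with a two-finger parallel gripper is mounted at the origin on the work surface. World frame = base frame: x ahead of the robot, y to its left, z up, the work surface at z = 0. Lengths are in m, angles in rad, forces in N, time in s.
With the tool pointing down it reaches from about 0.35 to 0.9 m from the base axis. Payload 8.1 kg.
Tool frame: the origin (TCP) lies at the very end of the fingers, on their centre line; the grasp point (between the pads) lies 19 mm behind it; z points along the fingers, y is the line along which they close (so a half turn about z gives the same grasp; the last joint's range is limited). The gripper opens to 92 mm and grips with 3 to 60 N. Pads are 19 mm wide; open, the fingers measure 130 mm over their backs; the gripper's body (75 mm by 190 mm) begins 47 mm behind the grasp point.
Start: joints at [-1.342, 0.434, 0.025, 1.573, -0.012, 1.134, -0.075], TCP at [0.204, 0.591, 0.227] pointing down, gripper open.
Joint ranges: [-2.62, 2.62], [-0.44, 2.09], [-1.27, 1.32], [0.08, 2.57], [-1.32, 4.46], [0.12, 2], [-2.74, 2.74]. Speed limits (rad/s): [2.22, 2.22, 3.01, 3.01, 3.14, 3.14, 3.14].

## Interface

Orientations are given as a rotation vector (axis times angle).
In Python, from cell import arm gives the robot as it stands.
- The arm moves only by the tool carry_out, never from a script. Its argument "commands" is a list of rows, each a list of 7 numbers: the opening, from 0 (shut) to 1 (fully open), then the shift along the tool's x, y, z each as a share of 0.025 m, from -1 to 1, then the turn, a rotation vector about the tool's x, y, z each as a share of 0.1 rad, from -1 to 1. A call has 1 to 8 rows; each row shifts and turns the commanded pose from where the row before left it, along the tool's axes as they then stand; what a row does not reach is not made up. A row lasts 1/10 s, in which the tool goes at most 50 mm and 8.59 degrees, less where a joint would pass 70% of its speed; a pose out of reach is approached as far as the arm can. A call with a number of a shift or a turn outside -1 to 1 is refused whole. A call with a gripper value outside its range is refused whole. The fingers move at their own pace and stop on an object; "squeeze" is the grip in N (left out, the last holds). Time passes only in rows, so rows that do not move let the fingers close. It gives the time, the measured TCP pose, the force, the opening and the grip force at its end, in the units of the state.
- arm.observe(): the state, without advancing time (a new reading comes with each control period).
- arm.get_image(name): name is "scene" or "top"; returns a dict with "pixels" (480x640x3 uint8, red, green, blue), "range_z" (480x640 float32, m along the optical axis (not along the pixel's ray), 0 where there is no reading), "mtx" (3x3 intrinsics, pixels), "R" (3x3) and "t" (3): a world point X has camera coordinates R X + t. Camera axes: x right, y down, z forward; pixel columns grow to the right and rows downward; lengths in m; the calibration is good to about 2 mm. A picture is of the moment at which its call begins.
- arm.sign_off(): hands the job in; it is judged then, once.
The state is a dict: "clock": time; "joints": joint angles; "dq": joint speeds; "joint_efforts": joint torques, N m; "position": TCP position; "ee_rot": TCP orientation; "force": force on the tool from outside, world axes, zero at the start; "ft_torque": the same for the moment, N m; "width": opening from 0.0 (shut) to 1.0 (fully open); "gripper_force": force on a finger pad.
Only numpy, scipy, OpenCV 4.12 (cv2) and the standard library are available. Lean on these libraries where they do the work, as an engineer would, in place of code of your own. Each camera call takes 0.05 s, during which the arm holds its last target. There are 200 camera calls.

## Task

Take the finished six-bubble pack out of the sealing press and lay it flat, foil side up, in the grey out tray. Then take the wide six-bubble pack from the leaning rack, lay it in the press's pocket with its bubbles down and foil up so that its flange is flush on the block, and finally press the press's hand lever down until it snaps and stays down by itself. Leave the narrow pack on its rest and do not upset the vials.

Things in the scene. Friction and masses are not known exactly. Their poses are not given: they have to be found in the camera images.
- sealed_pack: Finished blister pack: white plastic flange 90 (its x) x 64 (y) x 4 mm, silvery foil on the +z face, six bubbles in two rows of three standing 10 mm out of the -z face (over 67 x 39 mm, tapering). Origin: centre of the flange's bubble-side face. About 30 g. Starts in the press's pocket, bubbles down.
- fresh_pack: Wide six-bubble pack, same shape, sizes and origin as the sealed pack. Starts leaning on one of the rack's two rests (either): bubbles against the rest, foil facing the rack's front (its -x) and up, foil normal 48 deg from vertical, its +x end up. Its long edges are free; the rest behind it is 36 mm wide.
- narrow_pack: Like the others but only 38 mm wide with one row of three bubbles; leans on the rack's other rest. It stays there. Origin: centre of the flange's bubble-side face.
- rack: Grey plastic rack, fixed: base 100 x 200 x 10 mm, two leaning rests 115 mm apart along its y (at y = +-57.5 mm). Tops of the leaning packs about 105 mm above the table. Origin: on the table, under the middle between the pack centres; front towards -x.
- nest (a point): Centre of the mouth of the pocket (71 x 43 mm, 16 deep) in the press's aluminium block, 94 (x) x 51 (y) mm, top 40 mm above the table, 28 above the press's base. A seated pack's flange rests on the block's top: its origin is at this point, long axis along x (either way round), overhanging 6.5 mm at each long side. x away from the robot, y left, z up.
- press: Sealing press, fixed, base 210 x 215 x 12 mm; origin on the table under the nest, axes as the nest's. A steel platen stands open behind the nest: hinge at x = 85, z = 52 mm, leaning away 25 deg from upright, top at about z = 165 mm. It is geared to the lever and swings down over the pack as the lever is pressed; it will not close fully on a badly seated pack.
- lever_grip (a point): Middle of the lever's black crossbar (round bar 20 mm thick, 64 mm long, along the press's y), on its axis, 155 mm from lever_pivot; moves with the lever. Press it from above.
- lever_pivot (a point): Pivot axis of the hand lever (axis along the press's y), 85 mm behind and 115 mm to the right (-y) of the nest centre, 60 mm above the table. Axes as the nest's.
- press_lever (a joint): Angle of the lever, rad: 0 = up (lever rises 0.80 rad from level, from the pivot towards the robot), grows as it is pressed down, stop at 0.75. A spring pushes it up (about 8 N at the bar); past about 0.62 it snaps down and the detent holds it at about 0.75.
- out_tray: Grey open plastic tray, fixed, 160 (x) x 150 (y) mm outside, walls 4 mm thick and 22 mm high, floor about 4 mm thick. Origin: centre of its underside, on the table.
- vial_a: Small glass vial with a cap, 26 mm across, 52 mm tall, standing; origin at the centre of its foot. Bystander. Behind and left of the press.
- vial_b: Small glass vial with a cap, 26 mm across, 52 mm tall, standing; origin at the centre of its foot. Bystander. Behind the rack.
Mind the look-alikes: they are no part of the job. What is shaped like the sealed_pack but purple or turquoise is not meant.

How it is judged:
By the outcome, as a careful person would: the job done as asked, in the order asked, and still so for the second after the job is handed in, with the robot touching nothing.
It also fails if it takes over 69 s, if anything falls off the work surface, if the arm or the gripper's body presses on something with over 40 N, if the wrist force passes 120 N, or if a joint passes its speed limit or range.

## Working session

There is one attempt and no reset: what is moved stays moved. The work goes in short steps, Python scripts to look and compute and a tool call to move; the robot and the scene stay as the last step left them, time stands still between calls to the robot, and variables do not carry over. Pictures are saved under pics/ and viewed, at most 10 in all, crops included, and the job is handed in when it is done.

Besides the shell and the picture viewer there is one more tool, called after "Request:" by a JSON object that holds its "op" and its "data", one argument or row to a line. carry_out: Moves the arm, as the interface text tells. Shift numbers are shares of 0.025 m and turn numbers shares of 0.1 rad, none past 1 either way. Its arguments: {"type":"object","properties":{"commands":{"type":"array"},"squeeze":{"type":"number"}},"required":["commands"]}

```bash
mkdir -p pics; ls
python3 - <<'E'
from cell import arm
import cv2,numpy as np,pickle
ims={}
for n in("scene","top"):
    d=arm.get_image(n); ims[n]=d
    cv2.imwrite(f"pics/{n}0.png",d["pixels"][:,:,::-1])
    print(n,d["mtx"].round(1).tolist(),(-d["R"].T@d["t"]).round(3),d["R"].round(3).tolist())
pickle.dump(ims,open("im0.pkl","wb"))
print(arm.observe())
E
```

```text
pics
scene [[494.2, 0.0, 320.4], [0.0, 494.2, 240.6], [0.0, 0.0, 1.0]] [1.282 0.266 0.743] [[-0.378, 0.926, -0.019], [0.59, 0.225, -0.775], [-0.713, -0.304, -0.632]]
top [[442.2, 0.0, 328.4], [0.0, 442.2, 237.1], [0.0, 0.0, 1.0]] [0.456 0.01  1.136] [[-0.025, -1.0, -0.002], [-0.992, 0.025, -0.125], [0.125, -0.001, -0.992]]
{'clock': 0.1, 'joints': array([-1.34165513,  0.43514483,  0.0249691 ,  1.57398436, -0.01158854,
        1.13399701, -0.07508573]), 'dq': array([-0.00015006,  0.00013329,  0.00098945, -0.00135841,  0.00144478,
        0.00025699, -0.0012405 ]), 'joint_efforts': array([ 4.42510966e-03, -6.69134331e+01,  9.88743715e-01, -3.15146756e+01,
       -6.05080370e-02,  3.74399393e-02,  3.12598263e-05]), 'position': array([0.20346097, 0.59048318, 0.22603708]), 'ee_rot': array([-5.18767048e-01, -3.09836783e+00,  2.17630928e-03]), 'force': array([ 0.33629025,  0.44713049, -0.43363383]), 'ft_torque': array([-0.01289002,  0.02611357,  0.04126165]), 'gripper_force': 0.0, 'width': 1.0006497931191607}
```

View pics/top0.png

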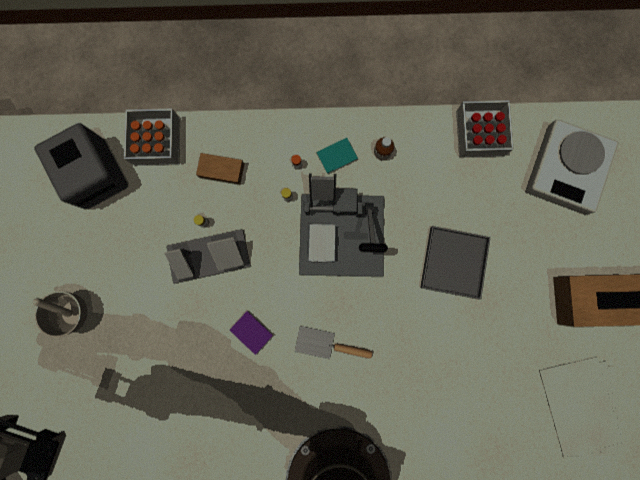

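View pics/scene0.png

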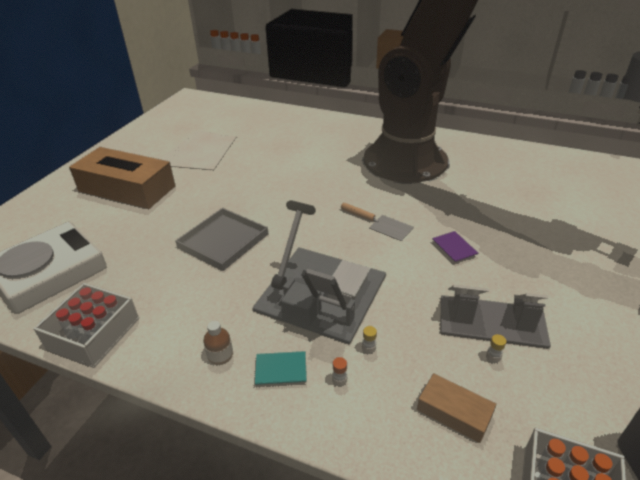

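The top view shows the press at about (342,235) with the sealed pack at (322,243). The rack is at (208,256), with the wide pack at (226,252) and the narrow one at (180,262). The tray is at (455,262). The look-alikes are purple at (252,332) and turquoise at (337,155). The wide white/silver packs at (322,243) and (226,252) fit the description, and I'll confirm them in one enlarged crop.

```bash
cat > h.py <<'E'
import numpy as np,cv2,pickle
def cloud(d):
    K=d["mtx"];z=d["range_z"].astype(float);v,u=np.indices(z.shape)
    c=np.stack([(u-K[0,2])/K[0,0]*z,(v-K[1,2])/K[1,1]*z,z],-1)
    P=(c-d["t"])@d["R"]; P[z<=0]=np.nan
    return P
def rect(P2):
    (c,s,a)=cv2.minAreaRect((P2*1000).astype(np.float32)); return np.round(c,1),np.round(s,1),round(a,1)
def big(m):
    n,l,st,_=cv2.connectedComponentsWithStats(m.astype(np.uint8)); return l==1+np.argmax(st[1:,4])
def plane(p):
    c=np.median(p,0)
    for _ in range(6):
        n=np.linalg.svd(p-c,full_matrices=False)[2][2]; r=abs((p-c)@n); p=p[r<max(.004,2*np.median(r))] if _<5 else p; c=p.mean(0)
    return c,n*np.sign(n[2]),p
E
python3 - <<'E'
from h import *
ims=pickle.load(open("im0.pkl","rb"))
d=ims["top"];P=cloud(d);px=d["pixels"]
a=cv2.resize(px[200:300,150:400],None,fx=3.2,fy=3.2,interpolation=2)
b=cv2.resize(ims["scene"]["pixels"][190:360,240:560],None,fx=2.5,fy=1.5 and 1.6,interpolation=2)
cv2.imwrite("pics/crop1.png",np.vstack([a,b[:, :800]])[:600,:,::-1])
def sub(v0,v1,u0,u1):
    m=np.zeros(px.shape[:2],bool);m[v0:v1,u0:u1]=1;return m
g=px.min(2).astype(int)
print("table z",np.nanmedian(P[380:430,430:520,2]))
m=big(sub(215,275,302,345)&(g>115)&(P[...,2]>.03)); print("sealed",m.sum(),rect(P[m][:,:2]),np.median(P[m][:,2]))
m=big(sub(185,285,290,395)&(P[...,2]>.007)&(P[...,2]<.02)); print("press base",rect(P[m][:,:2]))
m=big(sub(210,310,410,500)&(P[...,2]>.012)&(P[...,2]<.03));print("tray rim",m.sum(),rect(P[m][:,:2]))
m=big(sub(210,310,410,500)&(g<100));print("tray dark",rect(P[m][:,:2]))
m=big(sub(215,295,155,262)&(P[...,2]>.006)&(P[...,2]<.018)); print("rack base",rect(P[m][:,:2]))
for n,s in(("R",sub(230,280,205,248)),("L",sub(240,290,165,195))):
    m=big(s&(P[...,2]>.03)); c,nn,p=plane(P[m]); print(n,m.sum(),c.round(4),nn.round(3),np.degrees(np.arccos(nn[2])).round(1))
    ex=np.cross([0,0,1],nn);ex/=np.linalg.norm(ex);ey=np.cross(nn,ex)
    q=np.c_[(p-c)@ex,(p-c)@ey]; r=rect(q);print(r, "centre",(c+ex*r[0][0]/1000+ey*r[0][1]/1000).round(4),"zmax",p[:,2].max(), p[:,2].min())
m=sub(195,255,350,395)&(P[...,2]>.09);print("lever",m.sum(),rect(P[m][:,:2]),np.nanmax(P[m][:,2]) if m.any() else 0)
m=sub(195,255,350,395)&(P[...,2]>.14);print("bar",m.sum(),rect(P[m][:,:2]) if m.any() else 0)
E
```

```text
table z -0.0002369938916889769
sealed 859 (array([580.1,  26.9]), array([62.2, 88.4]), 88.5) 0.04434787282443522
press base (array([601.1, -24. ]), array([214.4, 208.5]), 87.6)
tray rim 534 (array([ 524.1, -310.8]), array([152.1, 160.8]), 77.6)
tray dark (array([ 525.9, -314.2]), array([156.7, 170.9]), 75.6)
rack base (array([556.3, 318.4]), array([100.6, 199.9]), 11.1)
R 821 [0.5532 0.2592 0.0695] [-0.725 -0.145  0.673] 47.7
(array([-0.7, -1.7]), array([ 64.7, 100.1]), 0.0) centre [0.552  0.2597 0.0682] zmax 0.10715800256804975 0.03200543761715943
L 582 [0.5302 0.3731 0.0686] [-0.716 -0.182  0.674] 47.6
(array([ 0.8, -2. ]), array([98. , 38.2]), 87.9) centre [0.5291 0.3719 0.0672] zmax 0.10310897462309983 0.030881326062346323
lever 395 (array([584.2, -99.2]), array([ 60. , 101.5]), 70.1) 0.186828100136187
bar 306 (array([555.5, -84.6]), array([56. , 53.4]), 34.3)
```

View pics/crop1.png

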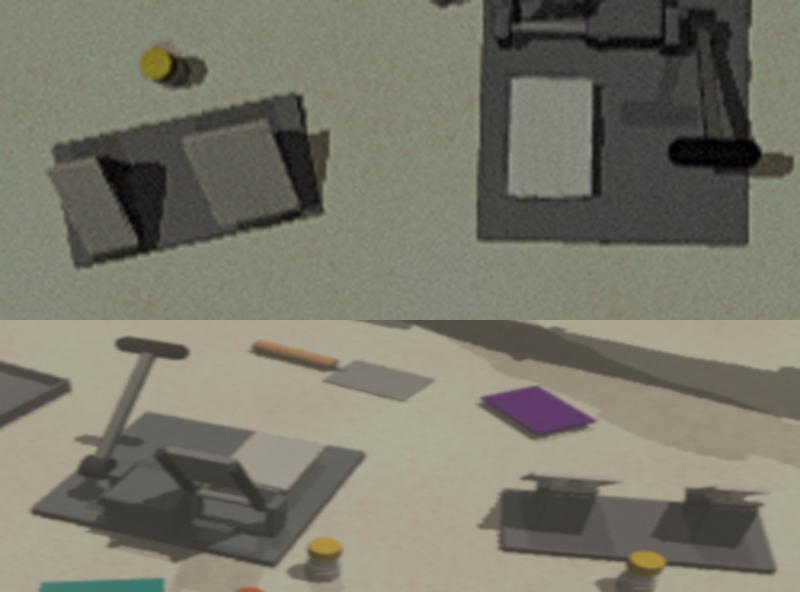

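The crop confirms it. The wide pack leans on the rack's right rest at crop (240,175), the narrow one is on the left rest at (95,205), and the sealed white/silver pack sits in the press at (550,138). I'll grip the long edges with the tool tilted back to clear the lever bar.

```bash
cat >> h.py <<'E'
from scipy.spatial.transform import Rotation as Ro
def ori(yaw,th,flip=0):   # b leans towards local +x by th (deg); tool y = local y
    L=Ro.from_euler('z',yaw,degrees=True)
    t=np.radians(th); z=-np.array([np.sin(t),0,np.cos(t)]); y=np.array([0,1.,0]); x=np.cross(y,z)
    if flip: x,y=-x,-y
    return L*Ro.from_matrix(np.c_[x,y,z])
def tcp(yaw,th,origin,contact,g=.011):
    R=ori(yaw,th); return np.array(origin)+Ro.from_euler('z',yaw,degrees=True).apply(contact)+R.as_matrix()[:,2]*g,R
def plan(p,R,tp,tR,N=None):   # one row repeated N times
    w=(R.inv()*tR).as_rotvec(); d=R.inv().apply(np.array(tp)-p)
    n0=int(np.ceil(max(np.linalg.norm(d)/.025,np.abs(w).max()/.1)))or 1
    for n in range(N or n0,60):
        S=sum(Ro.from_rotvec(w/n*i).as_matrix() for i in range(n)); s=np.linalg.solve(S,d)/n
        if abs(s).max()<=.025 and abs(w).max()/n<=.1: break
    print("N",n,"row",(s/.025).round(3).tolist(),(w/n/.1).round(3).tolist())
def cur():
    from cell import arm
    o=arm.observe(); print("t",o["clock"],o["position"].round(4),"F",o["force"].round(1),"w",round(o["width"],3),"gf",round(o["gripper_force"],1)); return o["position"],Ro.from_rotvec(o["ee_rot"])
E
python3 - <<'E'
from h import *
p,R=cur()
tp,tR=tcp(-1.8,14,(.580,.027,0),(.020,0,.042)); print(tp)
plan(p,R,tp+[0,0,.17],tR)
d=pickle.load(open("im0.pkl","rb"))["top"];P=cloud(d);g=d["pixels"].min(2).astype(int)
# pack tip/bottom along slope, central strip of right pack
Lx=np.array([np.cos(np.radians(11.2)),np.sin(np.radians(11.2)),0]);Ly=np.array([-Lx[1],Lx[0],0])
u=Lx*np.sin(np.radians(42))*0+Lx*np.cos(np.radians(48))+np.array([0,0,np.sin(np.radians(48))])
n=np.cross(u,Ly)
for c in((.5532,.2592,.0695),(.5302,.3731,.0686)):
    q=P[200:310,150:265].reshape(-1,3)-np.array(c); gg=g[200:310,150:265].ravel()
    a,b,h=q@u,q@Ly,q@n
    s=(abs(h)<.004)&(abs(a)<.06)&(abs(b)<.045)
    print(np.round([a[s&(abs(b)<.012)].min(),a[s&(abs(b)<.012)].max(),b[s&(abs(a)<.03)].min(),b[s&(abs(a)<.03)].max()],4))
    k=s&(abs(b)<.012)
    for lo in np.arange(-.06,.06,.006): 
        kk=k&(a>=lo)&(a<lo+.006); print(f"{lo:.3f}:{kk.sum()},{gg[kk].mean() if kk.any() else 0:.0f},{h[kk].mean()*1000 if kk.any() else 0:.1f}",end=" ")
    print()
E
```

```text
t 0.1 [0.2035 0.5905 0.226 ] F [ 0.3  0.4 -0.4] w 1.001 gf 0.0
[0.5973303  0.02645537 0.03132675]
N 28 row [-0.025, -0.025, -0.002] [0.013, 0.087, -0.107]
[-0.0518  0.0483 -0.0315  0.0331]
-0.060:0,0,0.0 -0.054:7,39,1.4 -0.048:20,55,0.7 -0.042:19,81,-0.3 -0.036:20,83,-0.5 -0.030:14,82,0.3 -0.024:19,81,-0.2 -0.018:19,83,0.0 -0.012:22,83,-0.2 -0.006:17,82,0.2 -0.000:19,82,0.1 0.006:18,83,0.1 0.012:19,83,-0.3 0.018:18,82,-0.0 0.024:25,84,0.2 0.030:18,85,0.2 0.036:20,85,-0.4 0.042:13,88,-0.1 0.048:1,91,2.6 0.054:0,0,0.0 
[-0.0485  0.0474 -0.0205  0.0194]
-0.060:0,0,0.0 -0.054:1,33,3.3 -0.048:22,48,1.3 -0.042:19,80,0.0 -0.036:18,82,-0.1 -0.030:18,81,-0.2 -0.024:20,82,0.8 -0.018:17,82,0.7 -0.012:19,82,-0.1 -0.006:19,83,0.4 -0.000:20,82,0.0 0.006:14,81,0.4 0.012:22,84,0.5 0.018:16,83,0.2 0.024:23,84,-0.1 0.030:16,84,0.2 0.036:23,83,0.1 0.042:20,88,-0.5 0.048:0,0,0.0 0.054:0,0,0.0
```

```bash
sed -i 's/np.linalg.solve(S,d)\/n/np.linalg.solve(S,d)/; s/abs(s).max()<=.025 /abs(s).max()<=.0245 /' h.py
python3 - <<'E'
from h import *
p,R=cur()
tp,tR=tcp(-1.8,14,(.580,.027,0),(.020,0,.042))
plan(p,R,tp+[0,0,.17],tR,32)
E
```

```text
t 0.1 [0.2035 0.5905 0.226 ] F [ 0.3  0.4 -0.4] w 1.001 gf 0.0
N 32 row [-0.618, -0.603, -0.038] [0.011, 0.076, -0.093]
```

Request:
{"op": "carry_out", "data": {
  "commands": [
    [1, -0.618, -0.603, -0.038, 0.011, 0.076, -0.093],
    [1, -0.618, -0.603, -0.038, 0.011, 0.076, -0.093],
    [1, -0.618, -0.603, -0.038, 0.011, 0.076, -0.093],
    [1, -0.618, -0.603, -0.038, 0.011, 0.076, -0.093],
    [1, -0.618, -0.603, -0.038, 0.011, 0.076, -0.093],
    [1, -0.618, -0.603, -0.038, 0.011, 0.076, -0.093],
    [1, -0.618, -0.603, -0.038, 0.011, 0.076, -0.093],
    [1, -0.618, -0.603, -0.038, 0.011, 0.076, -0.093]
  ]
}}

```text
clock: 0.9
position: [0.2865, 0.4382, 0.2312]
ee_rot: [-0.395, -3.054, -0.001]
force: [0.6, 0.1, 0.5]
width: 1.0
gripper_force: 0.0
```

Request:
{"op": "carry_out", "data": {
  "commands": [
    [1, -0.618, -0.603, -0.038, 0.011, 0.076, -0.093],
    [1, -0.618, -0.603, -0.038, 0.011, 0.076, -0.093],
    [1, -0.618, -0.603, -0.038, 0.011, 0.076, -0.093],
    [1, -0.618, -0.603, -0.038, 0.011, 0.076, -0.093],
    [1, -0.618, -0.603, -0.038, 0.011, 0.076, -0.093],
    [1, -0.618, -0.603, -0.038, 0.011, 0.076, -0.093],
    [1, -0.618, -0.603, -0.038, 0.011, 0.076, -0.093],
    [1, -0.618, -0.603, -0.038, 0.011, 0.076, -0.093]
  ]
}}

```text
clock: 1.7
position: [0.3803, 0.2932, 0.2288]
ee_rot: [-0.275, -3.006, -0.004]
force: [-0.5, -0.1, -0.1]
width: 1.003
gripper_force: 0.0
```

Request:
{"op": "carry_out", "data": {
  "commands": [
    [1, -0.618, -0.603, -0.038, 0.011, 0.076, -0.093],
    [1, -0.618, -0.603, -0.038, 0.011, 0.076, -0.093],
    [1, -0.618, -0.603, -0.038, 0.011, 0.076, -0.093],
    [1, -0.618, -0.603, -0.038, 0.011, 0.076, -0.093],
    [1, -0.618, -0.603, -0.038, 0.011, 0.076, -0.093],
    [1, -0.618, -0.603, -0.038, 0.011, 0.076, -0.093],
    [1, -0.618, -0.603, -0.038, 0.011, 0.076, -0.093],
    [1, -0.618, -0.603, -0.038, 0.011, 0.076, -0.093]
  ]
}}

```text
clock: 2.5
position: [0.4843, 0.1556, 0.2188]
ee_rot: [-0.159, -2.953, -0.006]
force: [0.0, -0.5, -0.3]
width: 0.996
gripper_force: 0.0
```

Request:
{"op": "carry_out", "data": {
  "commands": [
    [1, -0.618, -0.603, -0.038, 0.011, 0.076, -0.093],
    [1, -0.618, -0.603, -0.038, 0.011, 0.076, -0.093],
    [1, -0.618, -0.603, -0.038, 0.011, 0.076, -0.093],
    [1, -0.618, -0.603, -0.038, 0.011, 0.076, -0.093],
    [1, -0.618, -0.603, -0.038, 0.011, 0.076, -0.093],
    [1, -0.618, -0.603, -0.038, 0.011, 0.076, -0.093],
    [1, -0.618, -0.603, -0.038, 0.011, 0.076, -0.093],
    [1, -0.618, -0.603, -0.038, 0.011, 0.076, -0.093]
  ]
}}

```text
clock: 3.3
position: [0.5974, 0.0263, 0.2006]
ee_rot: [-0.047, -2.895, -0.008]
force: [0.1, -0.2, 0.8]
width: 0.997
gripper_force: 0.0
```

Run:
```python
from h import *
p,R=cur()
tp,tR=tcp(-1.8,14,(.580,.027,0),(.020,0,.042)); print(tp)
print(R.as_matrix().round(3))
plan(p,R,tp+[0,0,.17],tR); plan(p,R,tp,tR,12)
```

```text
t 3.3 [0.5974 0.0263 0.2006] F [ 0.1 -0.2  0.8] w 0.997 gf 0.0
[0.5973303  0.02645537 0.03132675]
[[-0.969  0.033 -0.243]
 [ 0.031  0.999  0.009]
 [ 0.243  0.001 -0.97 ]]
N 1 row [0.009, 0.006, -0.028] [0.017, -0.015, -0.007]
N 12 row [-0.137, 0.0, 0.547] [0.001, -0.001, -0.001]
```

Request:
{"op": "carry_out", "data": {
  "commands": [
    [1, -0.137, 0, 0.547, 0, 0, 0],
    [1, -0.137, 0, 0.547, 0, 0, 0],
    [1, -0.137, 0, 0.547, 0, 0, 0],
    [1, -0.137, 0, 0.547, 0, 0, 0],
    [1, -0.137, 0, 0.547, 0, 0, 0],
    [1, -0.137, 0, 0.547, 0, 0, 0]
  ]
}}

```text
clock: 3.9
position: [0.5968, 0.0276, 0.1153]
ee_rot: [-0.047, -2.896, -0.008]
force: [-0.0, 0.3, 0.4]
width: 0.999
gripper_force: 0.0
```

Request:
{"op": "carry_out", "data": {
  "commands": [
    [1, -0.137, 0, 0.547, 0, 0, 0],
    [1, -0.137, 0, 0.547, 0, 0, 0],
    [1, -0.137, 0, 0.547, 0, 0, 0],
    [1, -0.137, 0, 0.547, 0, 0, 0],
    [1, -0.137, 0, 0.547, 0, 0, 0],
    [1, -0.137, 0, 0.547, 0, 0, 0],
    [1, 0, 0, 0, 0, 0, 0]
  ]
}}

```text
clock: 4.6
position: [0.5958, 0.0272, 0.0297]
ee_rot: [-0.047, -2.893, -0.007]
force: [-0.2, -0.1, -0.1]
width: 1.001
gripper_force: 0.0
```

Request:
{"op": "carry_out", "data": {
  "commands": [
    [0.6, 0, 0, 0, 0, 0, 0],
    [0.6, 0, 0, 0, 0, 0, 0],
    [0.6, 0, 0, 0, 0, 0, 0],
    [0.6, 0, 0, 0, 0, 0, 0],
    [0.6, 0, 0, 0, 0, 0, 0],
    [0.6, 0, 0, 0, 0, 0, 0]
  ],
  "squeeze": 15
}}

```text
clock: 5.2
position: [0.5976, 0.0272, 0.0324]
ee_rot: [-0.048, -2.897, -0.008]
force: [-0.8, -0.9, 4.1]
width: 0.691
gripper_force: 15.0
```

Run:
```python
from h import *
from cell import arm
p,R=cur()
for n in("scene",):
    d=arm.get_image(n);cv2.imwrite("pics/g1.png",cv2.resize(d["pixels"][180:380,220:480],None,fx=3,fy=3,interpolation=2)[:,:,::-1])
```

```text
t 5.2 [0.5976 0.0272 0.0324] F [-0.8 -0.9  4.1] w 0.691 gf 15.0
```

View pics/g1.png

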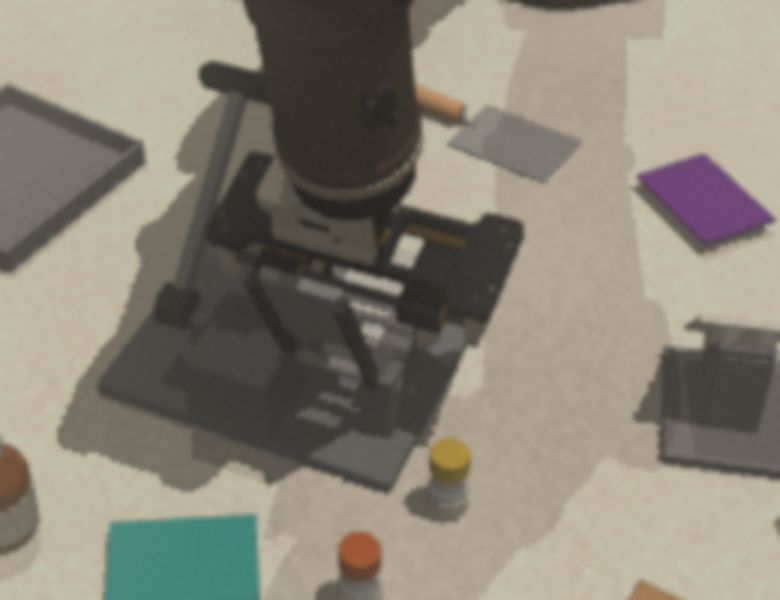

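The gripper holds the sealed pack: the width reads 63.6 mm at 15 N, and the body is clear of the lever bar (crop (240,80)) and the platen. Next I lift it straight up.

Request:
{"op": "carry_out", "data": {
  "commands": [
    [0.6, 0.12, 0, -0.48, 0, 0, 0],
    [0.6, 0.17, 0, -0.68, 0, 0, 0],
    [0.6, 0.17, 0, -0.68, 0, 0, 0],
    [0.6, 0.17, 0, -0.68, 0, 0, 0],
    [0.6, 0.17, 0, -0.68, 0, 0, 0],
    [0.6, 0.17, 0, -0.68, 0, 0, 0]
  ]
}}

```text
clock: 5.85
position: [0.597, 0.0271, 0.1333]
ee_rot: [-0.047, -2.897, -0.008]
force: [-1.2, 0.5, -0.6]
width: 0.692
gripper_force: 15.0
```

Request:
{"op": "carry_out", "data": {
  "commands": [
    [0.6, 0.17, 0, -0.68, 0, 0, 0],
    [0.6, 0.17, 0, -0.68, 0, 0, 0],
    [0.6, 0.17, 0, -0.68, 0, 0, 0],
    [0.6, 0.17, 0, -0.68, 0, 0, 0],
    [0.6, 0.17, 0, -0.68, 0, 0, 0],
    [0.6, 0, 0, 0, 0, 0, 0]
  ]
}}

```text
clock: 6.45
position: [0.5982, 0.0269, 0.2224]
ee_rot: [-0.048, -2.901, -0.009]
force: [-0.5, -0.1, -0.4]
width: 0.686
gripper_force: 15.0
```

Run:
```python
from h import *
p,R=cur()
tp,tR=tcp(-12.4,14,(.5241,-.3108,0),(.020,0,.020)); print(tp)
plan(p,R,np.r_[tp[:2],p[2]],tR,18)
```

```text
t 6.45 [0.5982 0.0269 0.2224] F [-0.5 -0.1 -0.4] w 0.686 gf 15.0
[ 0.54103438 -0.31452327  0.00932675]
N 18 row [0.035, -0.769, 0.008] [-0.023, 0.002, 0.099]
```

Request:
{"op": "carry_out", "data": {
  "commands": [
    [0.6, 0.035, -0.769, 0.008, -0.023, 0.002, 0.099],
    [0.6, 0.035, -0.769, 0.008, -0.023, 0.002, 0.099],
    [0.6, 0.035, -0.769, 0.008, -0.023, 0.002, 0.099],
    [0.6, 0.035, -0.769, 0.008, -0.023, 0.002, 0.099],
    [0.6, 0.035, -0.769, 0.008, -0.023, 0.002, 0.099],
    [0.6, 0.035, -0.769, 0.008, -0.023, 0.002, 0.099]
  ]
}}

```text
clock: 7.05
position: [0.5846, -0.09, 0.2194]
ee_rot: [-0.138, -2.892, -0.017]
force: [-0.6, -0.0, 0.4]
width: 0.694
gripper_force: 15.0
```

Request:
{"op": "carry_out", "data": {
  "commands": [
    [0.6, 0.035, -0.769, 0.008, -0.023, 0.002, 0.099],
    [0.6, 0.035, -0.769, 0.008, -0.023, 0.002, 0.099],
    [0.6, 0.035, -0.769, 0.008, -0.023, 0.002, 0.099],
    [0.6, 0.035, -0.769, 0.008, -0.023, 0.002, 0.099],
    [0.6, 0.035, -0.769, 0.008, -0.023, 0.002, 0.099],
    [0.6, 0.035, -0.769, 0.008, -0.023, 0.002, 0.099]
  ]
}}

```text
clock: 7.65
position: [0.5656, -0.2033, 0.2197]
ee_rot: [-0.225, -2.886, -0.027]
force: [0.3, 0.6, -0.9]
width: 0.691
gripper_force: 15.0
```

Request:
{"op": "carry_out", "data": {
  "commands": [
    [0.6, 0.035, -0.769, 0.008, -0.023, 0.002, 0.099],
    [0.6, 0.035, -0.769, 0.008, -0.023, 0.002, 0.099],
    [0.6, 0.035, -0.769, 0.008, -0.023, 0.002, 0.099],
    [0.6, 0.035, -0.769, 0.008, -0.023, 0.002, 0.099],
    [0.6, 0.035, -0.769, 0.008, -0.023, 0.002, 0.099],
    [0.6, 0.035, -0.769, 0.008, -0.023, 0.002, 0.099],
    [0.6, 0, 0, 0, 0, 0, 0]
  ]
}}

```text
clock: 8.35
position: [0.5381, -0.3184, 0.22]
ee_rot: [-0.32, -2.876, -0.034]
force: [0.2, 1.2, -0.7]
width: 0.69
gripper_force: 15.0
```

Run:
```python
from h import *
p,R=cur()
tp,tR=tcp(-12.4,14,(.5241,-.3108,0),(.020,0,.020))
plan(p,R,tp,tR,14)
```

```text
t 8.35 [ 0.5381 -0.3184  0.22  ] F [ 0.2  1.2 -0.7] w 0.69 gf 15.0
N 14 row [-0.153, 0.014, 0.582] [-0.002, -0.003, -0.004]
```

Request:
{"op": "carry_out", "data": {
  "commands": [
    [0.6, -0.153, 0.014, 0.582, 0, 0, 0],
    [0.6, -0.153, 0.014, 0.582, 0, 0, 0],
    [0.6, -0.153, 0.014, 0.582, 0, 0, 0],
    [0.6, -0.153, 0.014, 0.582, 0, 0, 0],
    [0.6, -0.153, 0.014, 0.582, 0, 0, 0],
    [0.6, -0.153, 0.014, 0.582, 0, 0, 0],
    [0.6, -0.153, 0.014, 0.582, 0, 0, 0]
  ]
}}

```text
clock: 9.05
position: [0.5413, -0.3121, 0.1132]
ee_rot: [-0.312, -2.877, -0.036]
force: [-0.5, 0.2, -1.0]
width: 0.692
gripper_force: 15.0
```

Request:
{"op": "carry_out", "data": {
  "commands": [
    [0.6, -0.153, 0.014, 0.582, 0, 0, 0],
    [0.6, -0.153, 0.014, 0.582, 0, 0, 0],
    [0.6, -0.153, 0.014, 0.582, 0, 0, 0],
    [0.6, -0.153, 0.014, 0.582, 0, 0, 0],
    [0.6, -0.153, 0.014, 0.582, 0, 0, 0],
    [0.6, -0.153, 0.014, 0.582, 0, 0, 0],
    [0.6, 0, 0, 0, 0, 0, 0],
    [0.6, 0, 0, 0, 0, 0, 0]
  ]
}}

```text
clock: 9.85
position: [0.5424, -0.3106, 0.0241]
ee_rot: [-0.312, -2.877, -0.036]
force: [0.9, -0.4, 0.1]
width: 0.694
gripper_force: 15.0
```

Run:
```python
from h import *
for i in range(3):p,R=cur()
tp,tR=tcp(-12.4,14,(.5241,-.3108,0),(.020,0,.020)); print(tp)
plan(p,R,tp,tR,2)
```

```text
t 9.85 [ 0.5424 -0.3106  0.0241] F [ 0.9 -0.4  0.1] w 0.694 gf 15.0
t 9.85 [ 0.5424 -0.3106  0.0241] F [ 0.9 -0.4  0.1] w 0.694 gf 15.0
t 9.85 [ 0.5424 -0.3106  0.0241] F [ 0.9 -0.4  0.1] w 0.694 gf 15.0
[ 0.54103438 -0.31452327  0.00932675]
N 2 row [-0.063, -0.083, 0.289] [-0.01, -0.023, 0.0]
```

Lower the last 14 mm, release to about 78 mm, then rise.

Request:
{"op": "carry_out", "data": {
  "commands": [
    [0.6, -0.05, -0.07, 0.28, 0, 0, 0],
    [0.6, -0.05, -0.07, 0.28, 0, 0, 0],
    [0.6, 0, 0, 0, 0, 0, 0],
    [0.6, 0, 0, 0, 0, 0, 0]
  ]
}}

```text
clock: 10.25
position: [0.5406, -0.3138, 0.0101]
ee_rot: [-0.313, -2.877, -0.036]
force: [0.2, -0.6, -1.2]
width: 0.687
gripper_force: 15.0
```

Request:
{"op": "carry_out", "data": {
  "commands": [
    [0.85, 0, 0, 0, 0, 0, 0],
    [0.85, 0, 0, 0, 0, 0, 0],
    [0.85, 0, 0, 0, 0, 0, 0],
    [0.85, 0, 0, 0, 0, 0, 0]
  ]
}}

```text
clock: 10.65
position: [0.5409, -0.3137, 0.0103]
ee_rot: [-0.312, -2.878, -0.036]
force: [0.4, -0.0, -0.5]
width: 0.851
gripper_force: 0.0
```

Request:
{"op": "carry_out", "data": {
  "commands": [
    [0.85, 0.1, 0, -0.4, 0, 0, 0],
    [0.85, 0.2, 0, -0.8, 0, 0, 0],
    [0.85, 0.2, 0, -0.8, 0, 0, 0],
    [0.85, 0.2, 0, -0.8, 0, 0, 0],
    [0.9, 0.2, 0, -0.8, 0, 0, 0],
    [1, 0.2, 0, -0.8, 0, 0, 0],
    [1, 0.2, 0, -0.8, 0, 0, 0],
    [1, 0.2, 0, -0.8, 0, 0, 0]
  ]
}}

```text
clock: 11.45
position: [0.5413, -0.3136, 0.1665]
ee_rot: [-0.312, -2.878, -0.036]
force: [-0.1, 0.5, 0.3]
width: 0.997
gripper_force: 0.0
```

Request:
{"op": "carry_out", "data": {
  "commands": [
    [1, 0.2, 0, -0.8, 0, 0, 0],
    [1, 0.2, 0, -0.8, 0, 0, 0],
    [1, 0.2, 0, -0.8, 0, 0, 0],
    [1, 0.2, 0, -0.8, 0, 0, 0]
  ]
}}

```text
clock: 11.85
position: [0.5414, -0.3135, 0.249]
ee_rot: [-0.312, -2.878, -0.036]
force: [0.7, -0.0, -0.0]
width: 1.001
gripper_force: 0.0
```

Run:
```python
from h import *
from cell import arm
p,R=cur()
d=arm.get_image("top");P=cloud(d);pickle.dump(d,open("im1.pkl","wb"))
e=arm.get_image("scene")
cv2.imwrite("pics/v2.png",np.hstack([cv2.resize(d["pixels"][170:310,290:500],(400,267)),cv2.resize(e["pixels"][180:340,170:400],(400,267))])[:,:,::-1])
g=d["pixels"].min(2)
# block top: cells at z .036-.043 near nest ; pocket: z .02-.034
L=Ro.from_euler('z',1.8,degrees=True)
q=L.apply(P.reshape(-1,3)-[.58,.027,0]).reshape(P.shape)
s=(abs(q[...,0])<.06)&(abs(q[...,1])<.04)
b=s&(abs(q[...,2]-.040)<.003)
print("block",b.sum(),rect(P[b][:,:2]))
k=big(s&(q[...,2]>.018)&(q[...,2]<.034)&(abs(q[...,0])<.045)&(abs(q[...,1])<.03)); print("pocket",k.sum(),rect(P[k][:,:2]),np.median(P[k][:,2]))
# fresh pack approach
c=np.array([.554,.260,.0703]); yaw=11.2
Lr=Ro.from_euler('z',yaw,degrees=True)
n=Lr.apply([-np.sin(np.radians(48)),0,np.cos(np.radians(48))]);u=Lr.apply([np.cos(np.radians(48)),0,np.sin(np.radians(48))])
tR=ori(yaw,-34); con=c-.002*n+.020*u; tp=con+tR.as_matrix()[:,2]*.011
hov=tp-tR.as_matrix()[:,2]*.10
print(tp,hov); plan(p,R,hov,tR,30)
```

```text
t 11.85 [ 0.5414 -0.3135  0.249 ] F [ 0.7 -0.  -0. ] w 1.001 gf 0.0
block 230 (array([579.8,  26.5]), array([50.8, 93.4]), 87.2)
pocket 478 (array([580.1,  26.9]), array([43. , 70.4]), 88.0) 0.02440678248068011
[0.5746197  0.26408281 0.07470522] [0.51976538 0.25322136 0.15760898]
N 30 row [0.066, 0.752, 0.139] [-0.025, -0.276, -0.139]
```

View pics/v2.png

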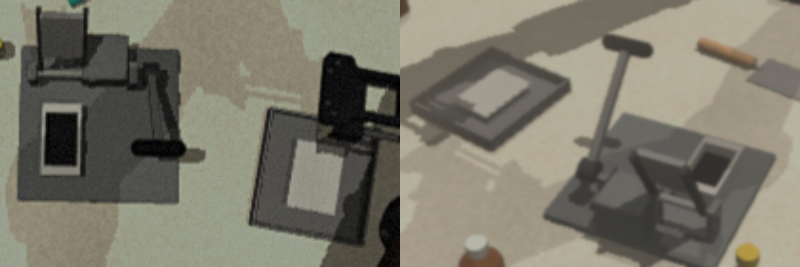

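The sealed pack lies flat in the tray, foil up, at (315,177) in the left half. The pocket is empty at (62,138), with its centre at (0.580, 0.0267) and yaw about -2.2°.

```bash
cat > fp.py <<'E'
from h import *
c=np.array([.554,.260,.0703]); yaw=11.2
Lr=Ro.from_euler('z',yaw,degrees=True)
n=Lr.apply([-np.sin(np.radians(48)),0,np.cos(np.radians(48))]);u=Lr.apply([np.cos(np.radians(48)),0,np.sin(np.radians(48))])
tR=ori(yaw,-34); con=c-.002*n+.020*u; tp=con+tR.as_matrix()[:,2]*.011
def hov(h): return tp-tR.as_matrix()[:,2]*h
E
python3 - <<'E'
from fp import *
p,R=cur(); print(hov(.18)); plan(p,R,hov(.18),tR,32)
E
```

```text
t 11.95 [ 0.5426 -0.3144  0.251 ] F [-0.2 -0.  -1.1] w 0.999 gf 0.0
[0.47588193 0.24453221 0.22393199]
N 32 row [0.106, 0.699, 0.038] [-0.024, -0.258, -0.13]
```

Request:
{"op": "carry_out", "data": {
  "commands": [
    [1, 0.106, 0.699, 0.038, -0.024, -0.258, -0.13],
    [1, 0.106, 0.699, 0.038, -0.024, -0.258, -0.13],
    [1, 0.106, 0.699, 0.038, -0.024, -0.258, -0.13],
    [1, 0.106, 0.699, 0.038, -0.024, -0.258, -0.13],
    [1, 0.106, 0.699, 0.038, -0.024, -0.258, -0.13],
    [1, 0.106, 0.699, 0.038, -0.024, -0.258, -0.13],
    [1, 0.106, 0.699, 0.038, -0.024, -0.258, -0.13],
    [1, 0.106, 0.699, 0.038, -0.024, -0.258, -0.13]
  ]
}}

```text
clock: 12.75
position: [0.5435, -0.1711, 0.245]
ee_rot: [-0.178, -3.098, -0.054]
force: [-0.4, 0.5, -0.2]
width: 1.001
gripper_force: 0.0
```

Request:
{"op": "carry_out", "data": {
  "commands": [
    [1, 0.106, 0.699, 0.038, -0.024, -0.258, -0.13],
    [1, 0.106, 0.699, 0.038, -0.024, -0.258, -0.13],
    [1, 0.106, 0.699, 0.038, -0.024, -0.258, -0.13],
    [1, 0.106, 0.699, 0.038, -0.024, -0.258, -0.13],
    [1, 0.106, 0.699, 0.038, -0.024, -0.258, -0.13],
    [1, 0.106, 0.699, 0.038, -0.024, -0.258, -0.13],
    [1, 0.106, 0.699, 0.038, -0.024, -0.258, -0.13],
    [1, 0.106, 0.699, 0.038, -0.024, -0.258, -0.13]
  ]
}}

```text
clock: 13.55
position: [0.5325, -0.0302, 0.2418]
ee_rot: [0.021, 2.969, 0.065]
force: [-1.0, 0.4, -0.1]
width: 0.998
gripper_force: 0.0
```

Request:
{"op": "carry_out", "data": {
  "commands": [
    [1, 0.106, 0.699, 0.038, -0.024, -0.258, -0.13],
    [1, 0.106, 0.699, 0.038, -0.024, -0.258, -0.13],
    [1, 0.106, 0.699, 0.038, -0.024, -0.258, -0.13],
    [1, 0.106, 0.699, 0.038, -0.024, -0.258, -0.13],
    [1, 0.106, 0.699, 0.038, -0.024, -0.258, -0.13],
    [1, 0.106, 0.699, 0.038, -0.024, -0.258, -0.13],
    [1, 0.106, 0.699, 0.038, -0.024, -0.258, -0.13],
    [1, 0.106, 0.699, 0.038, -0.024, -0.258, -0.13]
  ]
}}

```text
clock: 14.35
position: [0.5091, 0.1091, 0.2349]
ee_rot: [-0.121, 2.758, 0.073]
force: [0.5, 0.2, 0.2]
width: 1.002
gripper_force: 0.0
```

Request:
{"op": "carry_out", "data": {
  "commands": [
    [1, 0.106, 0.699, 0.038, -0.024, -0.258, -0.13],
    [1, 0.106, 0.699, 0.038, -0.024, -0.258, -0.13],
    [1, 0.106, 0.699, 0.038, -0.024, -0.258, -0.13],
    [1, 0.106, 0.699, 0.038, -0.024, -0.258, -0.13],
    [1, 0.106, 0.699, 0.038, -0.024, -0.258, -0.13],
    [1, 0.106, 0.699, 0.038, -0.024, -0.258, -0.13],
    [1, 0.106, 0.699, 0.038, -0.024, -0.258, -0.13],
    [1, 0.106, 0.699, 0.038, -0.024, -0.258, -0.13]
  ]
}}

```text
clock: 15.15
position: [0.4746, 0.2456, 0.2218]
ee_rot: [-0.248, 2.541, 0.08]
force: [0.4, -0.6, 0.1]
width: 1.002
gripper_force: 0.0
```

Run:
```python
from fp import *
p,R=cur(); print(hov(.18),tp); plan(p,R,hov(.03),tR,8);plan(p,R,tp,tR,10)
```

```text
t 15.15 [0.4746 0.2456 0.2218] F [ 0.4 -0.6  0.1] w 1.002 gf 0.0
[0.47588193 0.24453221 0.22393199] [0.5746197  0.26408281 0.07470522]
N 8 row [-0.011, -0.008, 0.744] [0.003, -0.003, -0.002]
N 10 row [-0.009, -0.006, 0.715] [0.003, -0.003, -0.002]
```

Request:
{"op": "carry_out", "data": {
  "commands": [
    [1, 0, -0.008, 0.744, 0, 0, 0],
    [1, 0, -0.008, 0.744, 0, 0, 0],
    [1, 0, -0.008, 0.744, 0, 0, 0],
    [1, 0, -0.008, 0.744, 0, 0, 0],
    [1, 0, -0.008, 0.744, 0, 0, 0],
    [1, 0, -0.008, 0.744, 0, 0, 0],
    [1, 0, -0.008, 0.744, 0, 0, 0],
    [1, 0, -0.008, 0.744, 0, 0, 0]
  ]
}}

```text
clock: 15.95
position: [0.5564, 0.2602, 0.0973]
ee_rot: [-0.248, 2.542, 0.08]
force: [-0.3, 0.3, -0.4]
width: 0.998
gripper_force: 0.0
```

Request:
{"op": "carry_out", "data": {
  "commands": [
    [1, 0, 0, 0.4, 0, 0, 0],
    [1, 0, 0, 0.4, 0, 0, 0],
    [1, 0, 0, 0.4, 0, 0, 0],
    [1, 0, 0, 0, 0, 0, 0],
    [1, 0, 0, 0, 0, 0, 0]
  ]
}}

```text
clock: 16.45
position: [0.5725, 0.2629, 0.073]
ee_rot: [-0.247, 2.543, 0.079]
force: [-0.0, 1.0, -0.0]
width: 0.997
gripper_force: 0.0
```

Run:
```python
from fp import *
from cell import arm
p,R=cur(); print(tp); plan(p,R,tp,tR,1)
d=arm.get_image("scene");e=arm.get_image("top")
cv2.imwrite("pics/v3.png",np.hstack([cv2.resize(d["pixels"][210:370,420:580],(400,400)),cv2.resize(e["pixels"][200:300,150:250],(400,400))])[:,:,::-1])
```

```text
t 16.45 [0.5725 0.2629 0.073 ] F [-0.  1. -0.] w 0.997 gf 0.0
[0.5746197  0.26408281 0.07470522]
N 1 row [-0.112, 0.029, -0.005] [0.02, -0.045, -0.023]
```

View pics/v3.png

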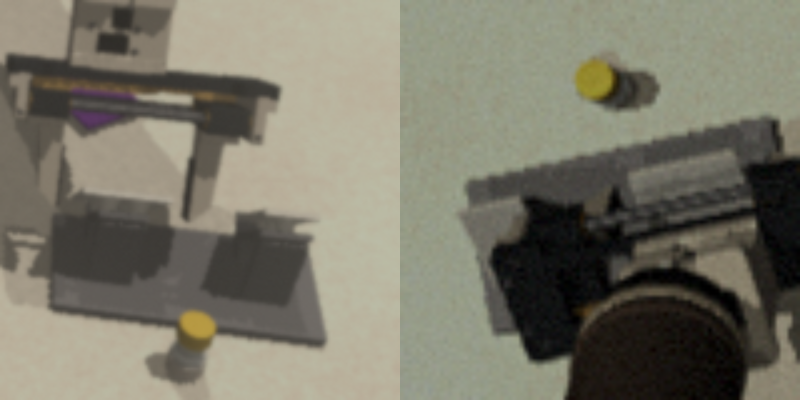

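The fingers straddle the wide pack's long edges, at crop (60,190) and (195,200), and sit clear of the narrow pack. Next: close and lift.

Request:
{"op": "carry_out", "data": {
  "commands": [
    [0.6, -0.08, 0, 0, 0, 0, 0],
    [0.6, 0, 0, 0, 0, 0, 0],
    [0.6, 0, 0, 0, 0, 0, 0],
    [0.6, 0, 0, 0, 0, 0, 0],
    [0.6, 0, 0, 0, 0, 0, 0],
    [0.6, 0, 0, 0, 0, 0, 0]
  ],
  "squeeze": 18
}}

```text
clock: 17.15
position: [0.5744, 0.2638, 0.0744]
ee_rot: [-0.248, 2.542, 0.08]
force: [-2.1, -0.2, 3.4]
width: 0.691
gripper_force: 18.0
```

Run:
```python
from fp import *
p,R=cur(); print(tp)
# retreat up and off the rest (normal to foil + up)
plan(p,R,p+.03*n+np.array([0,0,.02]),R,3); plan(p,R,p+[0,0,.1],R,5)
```

```text
t 17.15 [0.5744 0.2638 0.0744] F [-2.1 -0.2  3.4] w 0.691 gf 18.0
[0.5746197  0.26408281 0.07470522]
N 3 row [-0.05, 0.002, -0.609] [0.0, 0.0, 0.0]
N 5 row [-0.445, 0.003, -0.665] [0.0, 0.0, 0.0]
```

Request:
{"op": "carry_out", "data": {
  "commands": [
    [0.6, -0.05, 0, -0.35, 0, 0, 0],
    [0.6, -0.05, 0, -0.61, 0, 0, 0],
    [0.6, -0.05, 0, -0.61, 0, 0, 0],
    [0.6, -0.445, 0, -0.665, 0, 0, 0],
    [0.6, -0.445, 0, -0.665, 0, 0, 0],
    [0.6, -0.445, 0, -0.665, 0, 0, 0],
    [0.6, -0.445, 0, -0.665, 0, 0, 0],
    [0.6, -0.445, 0, -0.665, 0, 0, 0]
  ]
}}

```text
clock: 17.95
position: [0.5559, 0.259, 0.2034]
ee_rot: [-0.247, 2.542, 0.076]
force: [0.8, 0.1, -0.3]
width: 0.689
gripper_force: 18.0
```

Request:
{"op": "carry_out", "data": {
  "commands": [
    [0.6, -0.445, 0, -0.665, 0, 0, 0],
    [0.6, 0, 0, 0, 0, 0, 0]
  ]
}}

```text
clock: 18.15
position: [0.5576, 0.2597, 0.2258]
ee_rot: [-0.245, 2.538, 0.08]
force: [0.0, 0.1, -1.1]
width: 0.691
gripper_force: 18.0
```

```bash
cat > nest.py <<'E'
from fp import *
sp,sR=tcp(-2.2,14,(.580,.0267,0),(.020,0,.042))
E
python3 - <<'E'
from nest import *
p,R=cur(); print(sp); plan(p,R,sp+[0,0,.13],sR,14)
E
```

```text
t 18.15 [0.5576 0.2597 0.2258] F [ 0.   0.1 -1.1] w 0.691 gf 18.0
[0.59732608 0.0260344  0.03132675]
N 14 row [-0.021, -0.683, 0.185] [0.032, 0.596, 0.168]
```

Request:
{"op": "carry_out", "data": {
  "commands": [
    [0.6, -0.021, -0.683, 0.185, 0.032, 0.596, 0.168],
    [0.6, -0.021, -0.683, 0.185, 0.032, 0.596, 0.168],
    [0.6, -0.021, -0.683, 0.185, 0.032, 0.596, 0.168],
    [0.6, -0.021, -0.683, 0.185, 0.032, 0.596, 0.168],
    [0.6, -0.021, -0.683, 0.185, 0.032, 0.596, 0.168],
    [0.6, -0.021, -0.683, 0.185, 0.032, 0.596, 0.168],
    [0.6, -0.021, -0.683, 0.185, 0.032, 0.596, 0.168]
  ]
}}

```text
clock: 18.85
position: [0.5894, 0.1424, 0.1918]
ee_rot: [-0.109, 2.973, 0.043]
force: [-0.4, -0.1, -0.5]
width: 0.695
gripper_force: 18.0
```

Request:
{"op": "carry_out", "data": {
  "commands": [
    [0.6, -0.021, -0.683, 0.185, 0.032, 0.596, 0.168],
    [0.6, -0.021, -0.683, 0.185, 0.032, 0.596, 0.168],
    [0.6, -0.021, -0.683, 0.185, 0.032, 0.596, 0.168],
    [0.6, -0.021, -0.683, 0.185, 0.032, 0.596, 0.168],
    [0.6, -0.021, -0.683, 0.185, 0.032, 0.596, 0.168],
    [0.6, -0.021, -0.683, 0.185, 0.032, 0.596, 0.168],
    [0.6, -0.021, -0.683, 0.185, 0.032, 0.596, 0.168],
    [0.6, 0, 0, 0, 0, 0, 0]
  ]
}}

```text
clock: 19.65
position: [0.5959, 0.0209, 0.1559]
ee_rot: [-0.065, -2.888, 0.004]
force: [0.3, -0.4, -0.8]
width: 0.686
gripper_force: 18.0
```

Run:
```python
from nest import *
from cell import arm
p,R=cur(); print(sp); plan(p,R,sp+[0,0,.05],sR,5); plan(p,R,sp+[0,0,.13],sR,1)
d=arm.get_image("scene");pickle.dump(d,open("im3.pkl","wb"))
e=arm.get_image("top");pickle.dump(e,open("im3t.pkl","wb"))
cv2.imwrite("pics/v4.png",np.hstack([cv2.resize(d["pixels"][190:310,260:420],(533,400),interpolation=2),cv2.resize(e["pixels"][190:290,280:346],(264,400),interpolation=2)])[:,:,::-1])
```

```text
t 19.65 [0.5959 0.0209 0.1559] F [ 0.3 -0.4 -0.8] w 0.686 gf 18.0
[0.59732608 0.0260344  0.03132675]
N 5 row [-0.156, 0.045, 0.575] [-0.014, -0.018, -0.015]
N 1 row [0.01, 0.207, -0.225] [-0.068, -0.089, -0.073]
```

View pics/v4.png

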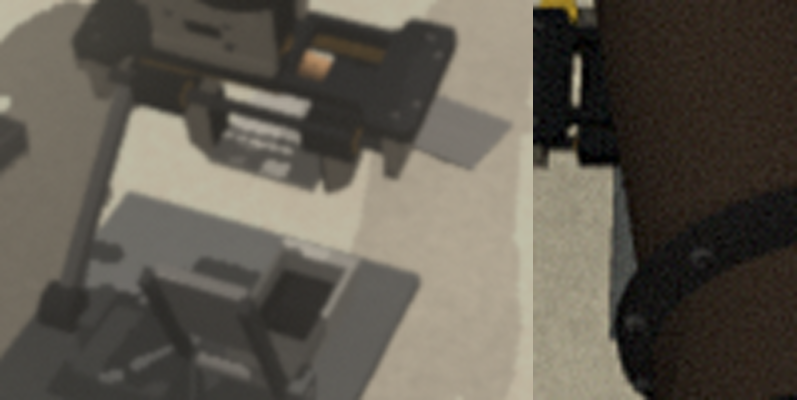

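The pack is held level over the nest, and its far edge shows between the fingers at about crop (215,155)-(325,187). I'll measure that edge by depth.

Run:
```python
from nest import *
p,R=cur()
d=pickle.load(open("im3.pkl","rb"));P=cloud(d)
# into tool-pack frame: using measured tool pose; map tool->pack frame as planned
M=sR.inv(); 
q=R.inv().apply(P.reshape(-1,3)-p)           # tool frame
L=Ro.from_euler('z',-2.2,degrees=True)
loc=L.inv().apply(sR.apply(q)+sp-[.580,.0267,0]).reshape(P.shape) # pack local if ideal (flange z .040-.044)
s=(abs(loc[...,1])<.02)&(loc[...,2]>.025)&(loc[...,2]<.055)&(loc[...,0]>-.06)&(loc[...,0]<.06)
for zlo in np.arange(.028,.054,.002):
    k=s&(loc[...,2]>=zlo)&(loc[...,2]<zlo+.002)
    if k.sum()>3: print(f"z{zlo*1000:.0f} n{k.sum()} x {np.percentile(loc[k][:,0],[5,50,95])*1000}".replace('\n',''))
# nest block as seen by the same camera: back top edge
w=L.inv().apply(P.reshape(-1,3)-[.580,.0267,0]).reshape(P.shape)
k=(abs(w[...,2]-.04)<.002)&(abs(w[...,0])<.055)&(abs(w[...,1])<.032)
print(k.sum(),rect(w[k][:,:2]))
```

```text
t 19.75 [0.5958 0.0247 0.1574] F [-0.8  0.3 -0.7] w 0.692 gf 18.0
z36 n5 x [41.01840467 42.99407137 43.57847984]
z38 n30 x [ 9.94485918 41.57850228 44.2551408 ]
z40 n186 x [-19.77177144  23.44702762  43.13057533]
z42 n108 x [-20.71547308  24.88507533  43.0187811 ]
164 (array([-0.2, -0.2]), array([51.4, 93.7]), 89.4)
```

Request:
{"op": "carry_out", "data": {
  "commands": [
    [0.6, -0.15, 0.03, 0.575, -0.015, -0.018, -0.015],
    [0.6, -0.15, 0.03, 0.575, -0.015, -0.018, -0.015],
    [0.6, -0.15, 0.03, 0.575, -0.015, -0.018, -0.015],
    [0.6, -0.15, 0.03, 0.575, -0.015, -0.018, -0.015],
    [0.6, 0, 0, 0, 0, 0, 0],
    [0.6, 0, 0, 0, 0, 0, 0]
  ]
}}

```text
clock: 20.35
position: [0.5967, 0.0286, 0.0997]
ee_rot: [-0.048, -2.9, -0.012]
force: [0.1, -0.0, -0.6]
width: 0.694
gripper_force: 18.0
```

Run:
```python
from nest import *
from cell import arm
d=pickle.load(open("im3.pkl","rb"))
p,R=cur()
ps=[p]
d=arm.get_image("scene");p2,R=cur();ps.append(p2)
arm.get_image("scene");p2,R=cur();ps.append(p2); p=np.mean(ps,0)
P=cloud(d);L=Ro.from_euler('z',-2.2,degrees=True)
w=L.inv().apply(P.reshape(-1,3)-[.580,.0267,0]).reshape(P.shape)
h=p[2]-sp[2]; print("h",h)
s=(abs(w[...,1])<.027)&(abs(w[...,2]-h-.043)<.006)&(w[...,0]>-.06)&(w[...,0]<.06)
A=w[s];c,n_,pp=plane(A);print("foil",c.round(4),n_.round(4),len(pp),"x95",np.percentile(pp[:,0],[95,98,100]))
print("err",p-sp, (sR.inv()*R).as_rotvec().round(4)); plan(p,R,sp+[0.0005,0,.012],sR,4)
```

```text
t 20.35 [0.5967 0.0286 0.0997] F [ 0.1 -0.  -0.6] w 0.694 gf 18.0
t 20.4 [0.5971 0.0284 0.1002] F [-0.2  0.4 -0. ] w 0.689 gf 18.0
t 20.45 [0.5974 0.0283 0.1004] F [ 0.  -0.4 -1.1] w 0.691 gf 18.0
h 0.06876284656044229
foil [ 0.0185 -0.0026  0.1115] [ 0.0011 -0.0098  1.    ] 441 x95 [0.04257131 0.04346782 0.04535602]
err [-0.0002676   0.00240497  0.06876285] [-0.0032 -0.0048 -0.0055]
N 4 row [-0.144, -0.025, 0.549] [0.008, 0.012, 0.014]
```

Request:
{"op": "carry_out", "data": {
  "commands": [
    [0.6, -0.144, -0.025, 0.549, 0.008, 0.012, 0.014],
    [0.6, -0.144, -0.025, 0.549, 0.008, 0.012, 0.014],
    [0.6, -0.144, -0.025, 0.549, 0.008, 0.012, 0.014],
    [0.6, -0.144, -0.025, 0.549, 0.008, 0.012, 0.014],
    [0.6, 0, 0, 0, 0, 0, 0],
    [0.6, 0, 0, 0, 0, 0, 0]
  ]
}}

```text
clock: 21.05
position: [0.5972, 0.0257, 0.0422]
ee_rot: [-0.056, -2.894, -0.007]
force: [-0.0, -0.4, 0.9]
width: 0.695
gripper_force: 18.0
```

Run:
```python
from nest import *
p,R=cur()
print("err",p-sp, (sR.inv()*R).as_rotvec().round(4)); plan(p,R,sp+[0.0005,0,0],sR,4)
```

```text
t 21.05 [0.5972 0.0257 0.0422] F [-0.  -0.4  0.9] w 0.695 gf 18.0
err [-9.01141472e-05 -3.24522761e-04  1.08889190e-02] [0.0002 0.0027 0.0004]
N 4 row [-0.032, 0.003, 0.104] [-0.0, -0.007, -0.001]
```

Request:
{"op": "carry_out", "data": {
  "commands": [
    [0.6, -0.03, 0, 0.104, 0, -0.007, 0],
    [0.6, -0.03, 0, 0.104, 0, -0.007, 0],
    [0.6, -0.03, 0, 0.104, 0, -0.007, 0],
    [0.6, -0.02, 0, 0.09, 0, 0, 0],
    [0.6, 0, 0, 0, 0, 0, 0],
    [0.6, 0, 0, 0, 0, 0, 0]
  ]
}}

```text
clock: 21.65
position: [0.5978, 0.0257, 0.0324]
ee_rot: [-0.056, -2.897, -0.007]
force: [-0.4, -0.2, 0.5]
width: 0.692
gripper_force: 18.0
```

Run:
```python
from nest import *
p,R=cur();print("err",p-sp, (sR.inv()*R).as_rotvec().round(4))
```

```text
t 21.65 [0.5978 0.0257 0.0324] F [-0.4 -0.2  0.5] w 0.692 gf 18.0
err [ 0.00048917 -0.00032824  0.00107567] [ 0.     -0.0007  0.0004]
```

Request:
{"op": "carry_out", "data": {
  "commands": [
    [0.6, -0.02, 0, 0.06, 0, 0, 0],
    [0.6, 0, 0, 0, 0, 0, 0],
    [0.6, 0, 0, 0, 0, 0, 0]
  ]
}}

```text
clock: 21.95
position: [0.598, 0.0257, 0.0308]
ee_rot: [-0.056, -2.897, -0.007]
force: [0.2, -0.1, 0.4]
width: 0.692
gripper_force: 18.0
```

Request:
{"op": "carry_out", "data": {
  "commands": [
    [0.8, 0, 0, 0, 0, 0, 0],
    [1, 0, 0, 0, 0, 0, 0],
    [1, 0, 0, 0, 0, 0, 0],
    [1, 0, 0, 0, 0, 0, 0],
    [1, 0, 0, 0, 0, 0, 0]
  ]
}}

```text
clock: 22.45
position: [0.5979, 0.0257, 0.0308]
ee_rot: [-0.056, -2.897, -0.007]
force: [0.6, 0.2, 0.0]
width: 0.994
gripper_force: 0.0
```

Request:
{"op": "carry_out", "data": {
  "commands": [
    [1, 0.1, 0, -0.4, 0, 0, 0],
    [1, 0.2, 0, -0.8, 0, 0, 0],
    [1, 0.2, 0, -0.8, 0, 0, 0],
    [1, 0.2, 0, -0.8, 0, 0, 0],
    [1, 0.2, 0, -0.8, 0, 0, 0],
    [1, 0.2, 0, -0.8, 0, 0, 0],
    [1, 0.2, 0, -0.8, 0, 0, 0],
    [1, 0.2, 0, -0.8, 0, 0, 0]
  ]
}}

```text
clock: 23.25
position: [0.5977, 0.0257, 0.1872]
ee_rot: [-0.056, -2.898, -0.007]
force: [-0.4, -0.8, -0.1]
width: 0.997
gripper_force: 0.0
```

Request:
{"op": "carry_out", "data": {
  "commands": [
    [0.3, 0.2, 0, -0.8, 0, 0, 0],
    [0, 0.2, 0, -0.8, 0, 0, 0],
    [0, 0.2, 0, -0.8, 0, 0, 0],
    [0, 0.2, 0, -0.8, 0, 0, 0]
  ]
}}

```text
clock: 23.65
position: [0.5974, 0.0258, 0.2697]
ee_rot: [-0.056, -2.898, -0.007]
force: [1.3, -0.4, 0.7]
width: 0.702
gripper_force: 0.0
```

Run:
```python
from nest import *
from cell import arm
p,R=cur()
d=arm.get_image("scene");P=cloud(d);L=Ro.from_euler('z',-2.2,degrees=True)
def foil(d):
    P=cloud(d);w=L.inv().apply(P.reshape(-1,3)-[.580,.0267,0]).reshape(P.shape)
    s=(abs(w[...,1])<.04)&(abs(w[...,2]-.046)<.012)&(abs(w[...,0])<.055)
    if s.sum()<30: print("few");return
    c,n_,pp=plane(w[s]);print("foil",c.round(4),n_.round(4),len(pp),rect(pp[:,:2]))
foil(d);e=arm.get_image("top");foil(e)
cv2.imwrite("pics/v5.png",np.hstack([cv2.resize(d["pixels"][190:350,230:420],(475,400),interpolation=2),cv2.resize(e["pixels"][180:290,280:360],(291,400),interpolation=2)])[:,:,::-1])
# lever press pose: closing along x (yaw 90 local), tool down; bar centre from im0
d0=pickle.load(open("im0.pkl","rb"))["top"];w=L.inv().apply(cloud(d0).reshape(-1,3)-[.580,.0267,0])
k=(w[:,2]>.15)&(w[:,1]<-.07)&(w[:,1]>-.16)&(abs(w[:,0]+.02)<.04); print("bar",k.sum(),np.percentile(w[k],[2,50,98],axis=0).round(4))
```

```text
t 23.65 [0.5974 0.0258 0.2697] F [ 1.3 -0.4  0.7] w 0.702 gf 0.0
foil [-0.0026  0.0035  0.0425] [-1.0e-04  1.9e-03  1.0e+00] 848 (array([ 0.2, -1. ]), array([65.6, 94.3]), 89.8)
few
bar 290 [[-0.0344 -0.1431  0.1527]
 [-0.0242 -0.1143  0.179 ]
 [ 0.0018 -0.0864  0.1839]]
```

View pics/v5.png

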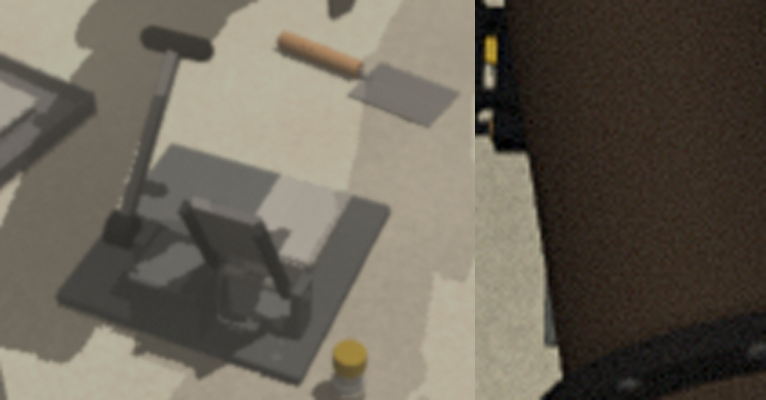

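The fresh pack sits level and foil up on the block, at crop (300,215); the fitted foil normal is vertical and it is centred on the nest. Now the lever, with the fingers shut and the tool yawed 90° so the body stays clear of the platen.

```bash
cat > lev.py <<'E'
from nest import *
L=Ro.from_euler('z',-2.2,degrees=True)
def bar(phi,up=0.): return np.array([.580,.0267,0])+L.apply([.085-.155*np.cos(phi),-.115,.060+.155*np.sin(phi)+.010+up])
E
python3 - <<'E'
from lev import *
from cell import arm
print(arm.observe()["joints"].round(2))
p,R=cur()
for y in(90,-90): plan(p,R,bar(.8,.03),ori(-2.2+y,0),18)
E
```

```text
[-0.05  0.52 -0.11  1.34  0.01  1.51  1.39]
t 23.75 [0.5988 0.026  0.2716] F [-0.2 -0.1 -0. ] w 0.616 gf 0.0
N 18 row [0.25, -0.149, 0.162] [0.104, -0.104, -0.868]
N 18 row [-0.133, -0.269, 0.128] [-0.104, -0.104, 0.868]
```

Request:
{"op": "carry_out", "data": {
  "commands": [
    [0, -0.133, -0.269, 0.128, -0.104, -0.104, 0.868],
    [0, -0.133, -0.269, 0.128, -0.104, -0.104, 0.868],
    [0, -0.133, -0.269, 0.128, -0.104, -0.104, 0.868],
    [0, -0.133, -0.269, 0.128, -0.104, -0.104, 0.868],
    [0, -0.133, -0.269, 0.128, -0.104, -0.104, 0.868],
    [0, -0.133, -0.269, 0.128, -0.104, -0.104, 0.868]
  ]
}}

```text
clock: 24.35
position: [0.6017, -0.0176, 0.2454]
ee_rot: [-0.833, -2.849, -0.003]
force: [-0.4, -0.1, -0.3]
width: 0.093
gripper_force: 0.0
```

Request:
{"op": "carry_out", "data": {
  "commands": [
    [0, -0.133, -0.269, 0.128, -0.104, -0.104, 0.868],
    [0, -0.133, -0.269, 0.128, -0.104, -0.104, 0.868],
    [0, -0.133, -0.269, 0.128, -0.104, -0.104, 0.868],
    [0, -0.133, -0.269, 0.128, -0.104, -0.104, 0.868],
    [0, -0.133, -0.269, 0.128, -0.104, -0.104, 0.868],
    [0, -0.133, -0.269, 0.128, -0.104, -0.104, 0.868]
  ]
}}

```text
clock: 24.95
position: [0.5848, -0.0588, 0.226]
ee_rot: [-1.584, -2.607, 0.002]
force: [-0.3, 0.2, 0.8]
width: 0.008
gripper_force: 0.0
```

Request:
{"op": "carry_out", "data": {
  "commands": [
    [0, -0.133, -0.269, 0.128, -0.104, -0.104, 0.868],
    [0, -0.133, -0.269, 0.128, -0.104, -0.104, 0.868],
    [0, -0.133, -0.269, 0.128, -0.104, -0.104, 0.868],
    [0, -0.133, -0.269, 0.128, -0.104, -0.104, 0.868],
    [0, -0.133, -0.269, 0.128, -0.104, -0.104, 0.868],
    [0, -0.133, -0.269, 0.128, -0.104, -0.104, 0.868],
    [0, 0, 0, 0, 0, 0, 0],
    [0, 0, 0, 0, 0, 0, 0]
  ]
}}

```text
clock: 25.75
position: [0.5511, -0.0871, 0.2078]
ee_rot: [-2.258, -2.179, 0.006]
force: [-0.3, 0.2, 0.5]
width: 0.004
gripper_force: 0.0
```

Run:
```python
from lev import *
p,R=cur(); tR=ori(-92.2,0); print(bar(.8,.03),(R.inv()*tR).as_rotvec().round(3))
plan(p,R,bar(.8),tR,3)
ph=[.8,.6,.4,.25,.15,.05]
for a,b in zip(ph,ph[1:]): plan(bar(a),tR,bar(b),tR,3)
```

```text
t 25.75 [ 0.5511 -0.0871  0.2078] F [-0.3  0.2  0.5] w 0.004 gf 0.0
[ 0.55261281 -0.08733272  0.21119019] [-0.005 -0.     0.003]
N 3 row [-0.003, 0.021, 0.354] [-0.018, -0.001, 0.009]
N 3 row [0.0, -0.266, 0.316] [0.0, 0.0, 0.0]
N 3 row [0.0, -0.198, 0.362] [0.0, 0.0, 0.0]
N 3 row [0.0, -0.099, 0.293] [0.0, 0.0, 0.0]
N 3 row [-0.0, -0.041, 0.202] [0.0, 0.0, 0.0]
N 3 row [-0.0, -0.021, 0.206] [0.0, 0.0, 0.0]
```

Request:
{"op": "carry_out", "data": {
  "commands": [
    [0, 0, 0.02, 0.354, 0, 0, 0],
    [0, 0, 0.02, 0.354, 0, 0, 0],
    [0, 0, 0.02, 0.354, 0, 0, 0],
    [0, 0, -0.266, 0.316, 0, 0, 0],
    [0, 0, -0.266, 0.316, 0, 0, 0],
    [0, 0, -0.266, 0.316, 0, 0, 0]
  ]
}}

```text
clock: 26.35
position: [0.5307, -0.0864, 0.1573]
ee_rot: [-2.259, -2.174, 0.008]
force: [-7.1, 1.3, 13.6]
width: 0.006
gripper_force: 7.3
```

Request:
{"op": "carry_out", "data": {
  "commands": [
    [0, 0, -0.198, 0.362, 0, 0, 0],
    [0, 0, -0.198, 0.362, 0, 0, 0],
    [0, 0, -0.198, 0.362, 0, 0, 0],
    [0, 0, -0.1, 0.293, 0, 0, 0],
    [0, 0, -0.1, 0.293, 0, 0, 0],
    [0, 0, -0.1, 0.293, 0, 0, 0]
  ]
}}

```text
clock: 26.95
position: [0.5099, -0.0858, 0.1076]
ee_rot: [-2.261, -2.176, 0.006]
force: [0.9, 0.0, 0.1]
width: 0.003
gripper_force: 0.0
```

Request:
{"op": "carry_out", "data": {
  "commands": [
    [0, 0, -0.04, 0.2, 0, 0, 0],
    [0, 0, -0.04, 0.2, 0, 0, 0],
    [0, 0, -0.04, 0.2, 0, 0, 0],
    [0, 0, 0, 0, 0, 0, 0]
  ]
}}

```text
clock: 27.35
position: [0.5065, -0.0856, 0.0928]
ee_rot: [-2.261, -2.175, 0.007]
force: [-0.5, -0.1, 0.5]
width: 0.006
gripper_force: 0.0
```

Run:
```python
from lev import *
p,R=cur(); tR=ori(-92.2,0); plan(p,R,bar(.05),tR,3)
```

```text
t 27.35 [ 0.5065 -0.0856  0.0928] F [-0.5 -0.1  0.5] w 0.006 gf 0.0
N 3 row [0.001, -0.008, 0.201] [-0.02, 0.0, -0.0]
```

Run:
```python
from lev import *
from cell import arm
d=arm.get_image("scene")
cv2.imwrite("pics/v6.png",cv2.resize(d["pixels"][170:350,210:420],(700,600),interpolation=2)[:,:,::-1])
```

```text
(no output)
```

View pics/v6.png

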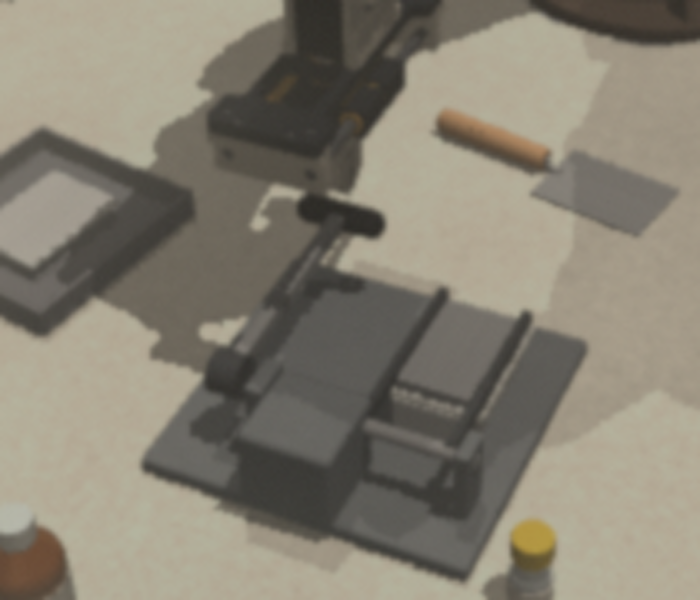

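The lever is down with its bar at (340,215), and the platen lies closed over the pack at (460,350). I'll retract straight up and check.

Request:
{"op": "carry_out", "data": {
  "commands": [
    [0, 0, 0, -0.4, 0, 0, 0],
    [0, 0, 0, -0.8, 0, 0, 0],
    [0, 0, 0, -0.8, 0, 0, 0],
    [0, 0, 0, -0.8, 0, 0, 0],
    [0, 0, 0, -0.8, 0, 0, 0],
    [0, 0, 0, -0.8, 0, 0, 0],
    [0, 0, 0, -0.8, 0, 0, 0],
    [0, 0, 0, -0.8, 0, 0, 0]
  ]
}}

```text
clock: 28.2
position: [0.5076, -0.0858, 0.2455]
ee_rot: [-2.262, -2.176, 0.004]
force: [0.1, 0.7, 0.0]
width: 0.005
gripper_force: 0.0
```

Request:
{"op": "carry_out", "data": {
  "commands": [
    [0, 0, 0, 0, 0, 0, 0],
    [0, 0, 0, 0, 0, 0, 0],
    [0, 0, 0, 0, 0, 0, 0],
    [0, 0, 0, 0, 0, 0, 0],
    [0, 0, 0, 0, 0, 0, 0]
  ]
}}

```text
clock: 28.7
position: [0.5072, -0.0857, 0.2429]
ee_rot: [-2.261, -2.175, 0.007]
force: [-0.9, -0.6, -0.9]
width: 0.003
gripper_force: 0.0
```

Run:
```python
from lev import *
from cell import arm
cur()
d=arm.get_image("scene");w=L.inv().apply(cloud(d).reshape(-1,3)-[.580,.0267,0])
k=(abs(w[:,1]+.115)<.03)&(w[:,0]<-.05)&(w[:,0]>-.1)&(w[:,2]>.04)&(w[:,2]<.13); print("bar",k.sum(),np.percentile(w[k],[2,50,98],axis=0).round(4), "expect top",bar(.05)[2])
k=(abs(w[:,1])<.02)&(abs(w[:,0])<.045)&(w[:,2]>.03)&(w[:,2]<.1);print("platen z",np.percentile(w[k][:,2],[5,50,95]))
cv2.imwrite("pics/v7.png",d["pixels"][:,:,::-1])
```

```text
t 28.7 [ 0.5072 -0.0857  0.2429] F [-0.9 -0.6 -0.9] w 0.003 gf 0.0
bar 229 [[-0.0764 -0.1417  0.0609]
 [-0.0647 -0.1112  0.073 ]
 [-0.0521 -0.0859  0.0777]] expect top 0.07774677123695511
platen z [0.04076665 0.0512435  0.05343228]
```

View pics/v7.png

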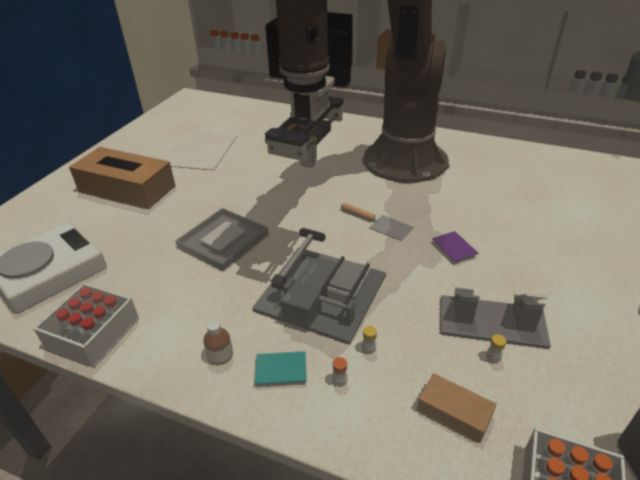

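Everything is in place. The lever is latched down at (312,235) with its bar top at the expected 0.078 m. The sealed pack is in the tray at (222,235), the narrow pack is still on its rest at (530,300), and the vials are upright at (370,338) and (497,347).

```bash
python3 -c "
from cell import arm
print(arm.sign_off())"
```

```text
the job is handed in; nothing more can be done
None
```

The job is handed in at about 29 s: the sealed pack lies foil up in the out tray, the fresh wide pack is seated in the press, the lever is latched down, and the narrow pack and vials look undisturbed in the last camera view.

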